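Index the funnel arm over the ramekin

TASK

The funnel's swing arm is locked in the middle hole by a spring index pin: with the gripper's fingers shut, hook the fingertips through the pull ring under its top bar (do not pinch the ring), lift the pin out, swing the arm one hole only, to the side where the round ramekin stands, and let the pin drop fully home in that hole so that the funnel is locked above the ramekin. Then come away clear. Leave the ramekin, the tin and everything else on the counter standing where it is.

Things in the scene. Friction and masses are not known exactly. Their poses are not given: they have to be found in the camera images.
- stand: Fixed stand. Origin on the counter under the pivot axis; x points from the pivot along the middle hole, y left of that, z up. Base plate 170 x 210 x 12 mm. Aluminium index plate, top 60 mm above the counter, with five vertical 14 mm holes at 110 mm radius about the pivot, at -48, -24, 0, 24 and 48 degrees. Pivot hub 44 mm across, top 86 mm above the counter.
- swing (a joint): Angle of the swing arm about the vertical pivot, rad: 0 = pin in the middle hole (the start), positive counter-clockwise from above; next holes at +0.419 and -0.419. Flat aluminium bar 34 mm wide, top 72 mm above the counter. Once the pin is out it turns lightly (0.04 N m) and stays where left; pin in a hole, it is locked with 0.015 rad of play.
- pin (a joint): Height of the spring index pin, m: 0 = fully home in a hole, 0.032 = upper stop. The 10 mm round-ended pin slides vertically in the arm, 110 mm from the pivot. Above 0.012 it clears the plate; between holes it rides on the plate at about 0.012 and springs down by itself over a hole (from about 0.03 rad off). It takes about 5 N to start the lift, 9 N at the stop.
- ring_mid (a point): Centre of the opening of the steel pull ring on the pin: closed loop of 8 mm bar, opening 54 mm wide (level), 43 mm high in its plane, which leans 45 degrees outward from the pivot. x: through the opening, outward and 45 degrees down (the way a finger enters); y: level; z: in the ring's plane, up to its top bar. At the start 131 mm from the pivot axis, 111 mm above the counter.
- ring_bar (a point): Centre line of the ring's straight level top bar, at its middle; same axes as ring_mid. A fingertip through the ring lifts against the underside of this bar, 4 mm from this point. At the start 149 mm from the pivot axis and 129 mm above the counter.
- spout (a point): Lower mouth of the steel funnel clamped in the end of the swing arm, 240 mm from the pivot axis, 58 mm above the counter. The funnel is 68 mm wide at its rim, which is 112 mm above the counter.
- ramekin: The round white ceramic ramekin, 74 mm across, 42 mm high, standing under the funnel's place at one of the two neighbouring holes (either side). Origin at the centre of its underside.
- tin: Square aluminium tin, 62 x 62 x 36 mm, standing under the funnel's place at the other neighbouring hole. Origin at the centre of its underside.
- squeeze_bottle: White bottle, 60 mm across, 160 mm high, beside the stand. Origin at the centre of its underside.
- beaker: Clear plastic beaker, 72 mm across, 100 mm high. Origin at the centre of its underside.
- spice_jar: Small jar, 44 mm across, 65 mm high, beyond the funnel. Origin at the centre of its underside.
- nozzle_cap: Yellow nozzle cap, 40 mm across, 75 mm high. Origin at the centre of its underside.
- spoon: Steel spoon lying on the counter.
- cal_weight: Brass calibration weight, 32 mm across, 46 mm high. Origin at the centre of its underside.
Mind the look-alikes: they are no part of the job. What is shaped like the ramekin but orange or red is not meant.

How it is judged:
By the outcome, as a careful person would: the job done as asked, in the order asked, and still so for the second after the job is handed in, with the robot touching nothing.
It also fails if it takes over 43 s, if anything falls off the work surface, if the arm or the gripper's body presses on something with over 40 N, if the wrist force passes 120 N, or if a joint passes its speed limit or range.

ROBOT

A 6-joint arm with a two-finger parallel gripper is mounted at the origin on the work surface. World frame = base frame: x ahead of the robot, y to its left, z up, the work surface at z = 0. Lengths are in mm, angles in rad, forces in N, time in s.
With the tool pointing down it reaches from about 275 to 750 mm from the base axis. Payload 10.2 kg.
Tool frame: the origin (TCP) lies midway between the tips of the shut fingers; the grasp point (between the pads) lies 19 mm behind it; z points along the fingers, y is the direction in which the jaws open and shut (so a half turn about z gives the same grasp; the last joint's range is limited). The gripper opens to 85 mm and grips with 20 to 120 N. Pads are 22 mm wide; open, the fingers measure 114 mm over their backs; the gripper's body (76 mm by 85 mm) begins 54 mm behind the grasp point. The pads swing forward as they close: fully open they stand 13 mm farther back than shut.
Start: joints at [1.043, 0.313, 1.498, -0, 1.331, -0.223], TCP at [157.567, 500.803, 231.294] pointing down, gripper open.
Joint ranges: [-2.94, 2.94], [-0.97, 2.17], [0.19, 2.56], [-1.23, 4.37], [0.02, 3.11], [-2.88, 2.88]. Speed limits (rad/s): [2.39, 2.39, 3.01, 3.14, 3.14, 3.14].

INTERFACE

Orientations are given as a unit quaternion [w, x, y, z].
In Python, from rig import ctrl gives the robot as it stands.
- The arm moves only by the tool carry_out, never from a script. Its argument "plan" is a list of rows, each a list of 3 entries, a list of its own where there are three numbers: the finger opening in mm, from 0 to 85.4, then the shift along the tool's x, y, z in mm, then the turn, a rotation vector about the tool's x, y, z in units of 6 degrees (1.0 is 6 degrees). In form: [[grip, [x, y, z], [ax, ay, az]], ...]. A call has 1 to 20 rows; each row shifts and turns the commanded pose from where the row before left it, along the tool's axes as they then stand; what a row does not reach is not made up. A row lasts 1/12 s, in which the tool goes at most 41.7 mm and 7.16 degrees, less where a joint would pass 70% of its speed; a pose out of reach is approached as far as the arm can. A call with a gripper value outside its range is refused whole. The fingers move at their own pace and stop on an object; "grip_force" is the grip in N (left out, the last holds). Time passes only in rows, so rows that do not move let the fingers close. It gives the time, the measured TCP pose, the force and the opening at its end, in the units of the state.
- ctrl.sense(): the state, without advancing time (a new reading comes with each control period).
- ctrl.capture(name): name is "scene" or "side" or "wrist"; returns a dict with "color" (420x560x3 uint8, blue, green, red), "range_z" (420x560 float32, mm along the optical axis (not along the pixel's ray), 0 where there is no reading), "fx", "fy", "cx", "cy" (pixels), "cam_to_world" (4x4, takes a point from camera to world coordinates); the wrist camera has in their place "tool_from_camera" (4x4, takes a point from camera to tool coordinates, whose origin is the TCP and whose axes are the flange's). Camera axes: x right, y up, looking along -z (the intrinsics and any distortion apply to the point x, -y, -z); pixel columns grow to the right and rows downward; lengths in mm; the calibration is good to about 2 mm. A picture is of the moment at which its call begins: read the wrist's pose just before it.
- ctrl.finish_job(): hands the job in, once; it reports no verdict.
The state is a dict: "time_s": time; "joints": joint angles; "dq": joint speeds; "tau": joint torques, N m; "eef_pos": TCP position; "ee_rot": TCP orientation; "force": force on the tool from outside, world axes, zero at the start; "wrist_torque": the same for the moment, N m; "grip_width": opening from 0.0 (shut) to 1.0 (fully open).
Only numpy, scipy, OpenCV 4.12 (cv2) and the standard library are available. Lean on these libraries where they do the work, as an engineer would, in place of code of your own. Each camera call takes 0.05 s, during which the arm holds its last target.

## Working session

There is one attempt and no reset: what is moved stays moved. The work goes in short steps, Python scripts to look and compute and a tool call to move; the robot and the scene stay as the last step left them, time stands still between calls to the robot, and variables do not carry over. Pictures are saved under pics/ and viewed, and the job is handed in when it is done.

Besides the shell and the picture viewer there is one more tool, called after "Emit:" as name(argument=value, ...) on one line, values as JSON. carry_out: Moves the arm, as the interface text tells. Its arguments: {"type":"object","properties":{"plan":{"type":"array"},"grip_force":{"type":"number"}},"required":["plan"]}

```bash
ls; mkdir -p pics; python3 - <<'E'
from rig import ctrl
import cv2,pickle
s=ctrl.sense(); print(s)
d={}
for n in ["scene","side","wrist"]:
    c=ctrl.capture(n); d[n]=c
    cv2.imwrite(f"pics/{n}0.png",c["color"])
    print(n,{k:v for k,v in c.items() if k not in("color","range_z")})
pickle.dump((s,d),open("cap0.pkl","wb"))
E
```

```text
pics
{'time_s': 0.0, 'joints': array([ 1.04259709e+00,  3.13462250e-01,  1.49843035e+00,  1.03993675e-05,
        1.33101910e+00, -2.23394114e-01]), 'dq': array([-7.28023477e-04, -2.31690695e-03, -5.51137545e-05, -5.14862389e-04,
        4.11239331e-04,  5.63218533e-04]), 'tau': array([ 5.02076873e-04, -4.12255275e+01, -2.59746248e+01, -1.87016603e-04,
        4.08823136e-03, -1.04067675e-05]), 'eef_pos': array([157.42898627, 500.56968715, 230.73134784]), 'ee_rot': array([-2.46751641e-04,  1.51814473e-01,  9.88408787e-01, -6.11644967e-04]), 'force': array([-0.98638804,  0.77219328,  0.5942668 ]), 'wrist_torque': array([-0.04498383,  0.0374134 , -0.00512276]), 'grip_width': 1.0018123589547787}
scene {'fx': 388.83628557700706, 'fy': 388.83628557700706, 'cx': 272.50338016802823, 'cy': 205.25359285659275, 'cam_to_world': array([[ 6.95614540e-01, -4.33177821e-01,  5.73129469e-01,
         1.05582778e+03],
       [ 7.18412496e-01,  4.21620489e-01, -5.53280804e-01,
        -5.30840733e+02],
       [-1.97415395e-03,  7.96613544e-01,  6.04485702e-01,
         6.41407940e+02],
       [ 0.00000
[... 308 characters left out ...]
10373658e-01, -6.01961528e-01,
        -7.62138505e+02],
       [ 1.37801437e-02,  6.50537474e-01,  7.59349131e-01,
         1.01889720e+03],
       [ 0.00000000e+00,  0.00000000e+00,  0.00000000e+00,
         1.00000000e+00]])}
wrist {'fx': 322.67898840456974, 'fy': 322.67898840456974, 'cx': 279.9188747547761, 'cy': 211.00505281453164, 'tool_from_camera': array([[-3.36731943e-05,  9.46057844e-01,  3.23997769e-01,
         8.41066059e+01],
       [ 9.99999739e-01,  2.65484706e-04, -6.71272224e-04,
         1.68834827e+00],
       [-7.21078805e-04,  3.23997662e-01, -9.46057607e-01,
        -1.41426563e+02],
       [ 0.00000000e+00,  0.00000000e+00,  0.00000000e+00,
         1.00000000e+00]])}
```

View pics/scene0.png

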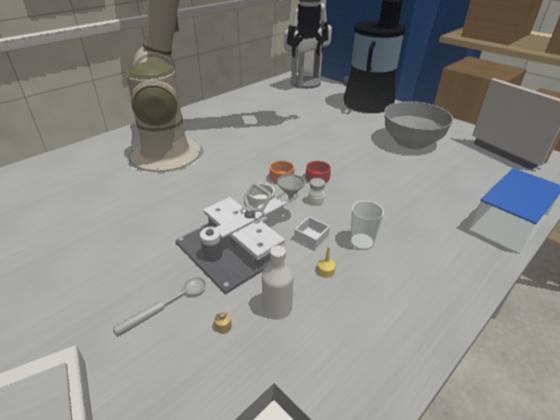

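View pics/side0.png

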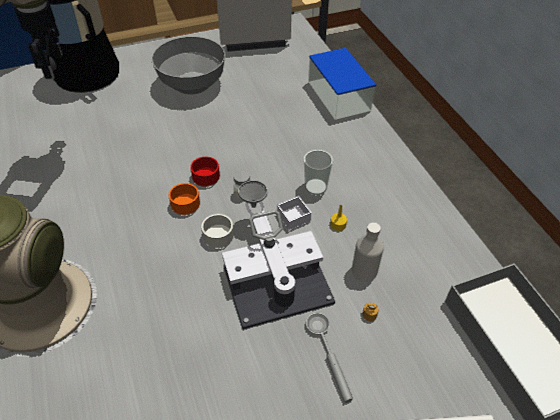

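View pics/wrist0.png

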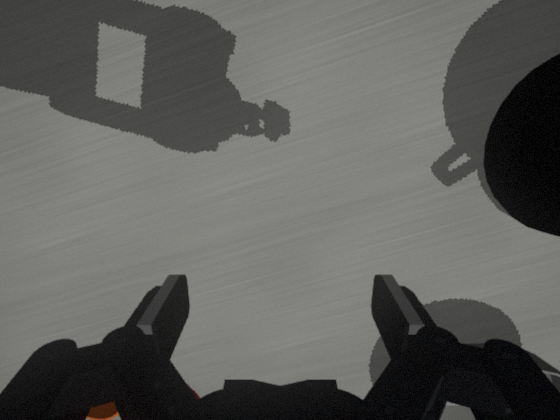

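The side view shows the pivot hub near (284,284), the ring at (265,225), the funnel at (252,190), the white ramekin at (217,230), the tin at (293,213), and orange and red decoys at (184,198) and (205,171). The ramekin is to the left of the arm looking outward. I'll enlarge it for exact positions.

```bash
python3 - <<'E'
import cv2,pickle
s,d=pickle.load(open("cap0.pkl","rb"))
a=d["side"]["color"][160:340,180:360]; cv2.imwrite("pics/side_c.png",cv2.resize(a,None,fx=3.3,fy=3.3,interpolation=cv2.INTER_CUBIC))
a=d["scene"]["color"][150:300,170:350]; cv2.imwrite("pics/scene_c.png",cv2.resize(a,None,fx=4,fy=4,interpolation=cv2.INTER_CUBIC))
E
```

```text
(no output)
```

View pics/side_c.png

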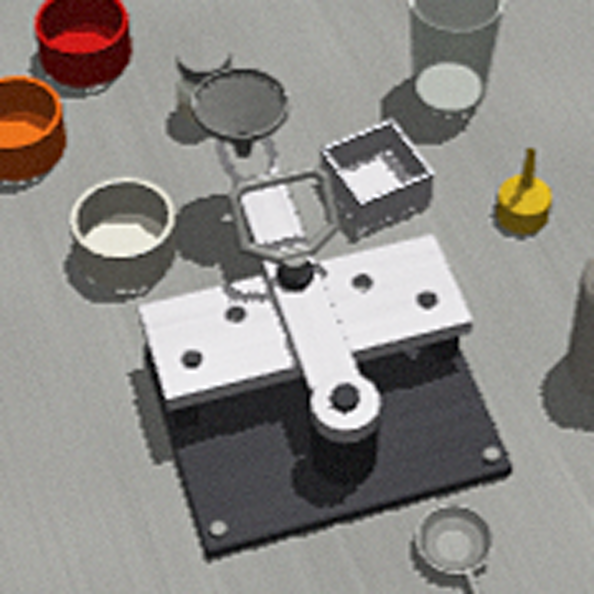

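View pics/scene_c.png

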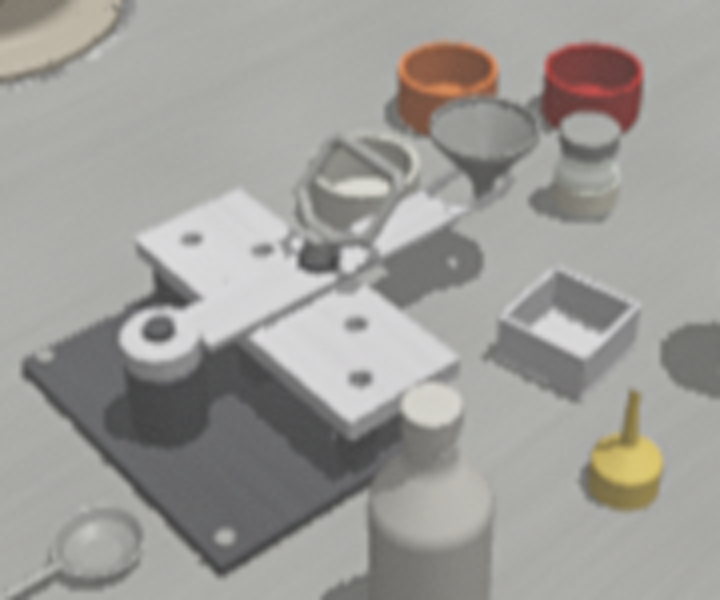

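```bash
cat > h.py <<'E'
import numpy as np,pickle
from scipy.optimize import least_squares
def proj(c,P):
    M=np.linalg.inv(c["cam_to_world"]); q=np.atleast_2d(P)@M[:3,:3].T+M[:3,3]
    return np.c_[c["cx"]+c["fx"]*q[:,0]/-q[:,2], c["cy"]-c["fy"]*q[:,1]/-q[:,2]]
def onz(c,u,v,z):
    r=np.array([(u-c["cx"])/c["fx"],-(v-c["cy"])/c["fy"],-1]); r=c["cam_to_world"][:3,:3]@r; o=c["cam_to_world"][:3,3]
    return o+r*(z-o[2])/r[2]
def loc(p): # stand coords from (ang deg, r, z)
    a=np.radians(p[0]); return [p[1]*np.cos(a),p[1]*np.sin(a),p[2]]
def toworld(x,L):
    c,s=np.cos(x[2]),np.sin(x[2]); L=np.atleast_2d(L)
    return np.c_[x[0]+c*L[:,0]-s*L[:,1], x[1]+s*L[:,0]+c*L[:,1], L[:,2]]
E
python3 - <<'E'
from h import *
s,d=pickle.load(open("cap0.pkl","rb"))
S,C=d["side"],d["scene"]
L=np.array([loc(p) for p in [(48,110,60),(24,110,60),(-24,110,60),(-48,110,60),(0,0,86),(0,240,112)]])
ps=np.array([(192,358),(236,314),(362,282),(427,299),(345,403),(239,104)])/3.3+[180,160]-0.35
pc=np.array([(191,239),(263,249),(356,324),(360,378),(160,332),(484,132)])/4+[170,150]-0.37
for nm,sets in [("side",[(S,ps)]),("scene",[(C,pc)]),("both",[(S,ps),(C,pc)])]:
    f=lambda x:np.concatenate([(proj(c,toworld(x,L))-p).ravel() for c,p in sets])
    best=min((least_squares(f,[350,150,a]) for a in (0,1.5,3,4.5)),key=lambda r:r.cost)
    print(nm,best.x,np.degrees(best.x[2]));print(best.fun.reshape(-1,2).round(1).tolist())
for p in [(48,110,60),(24,110,60),(0,0,86)]: pass
x=best.x
# two-cam triangulate per point
for i in range(6):
    r=least_squares(lambda P:np.concatenate([(proj(S,P)-ps[i]).ravel(),(proj(C,P)-pc[i]).ravel()]),[300,100,50])
    print(i,r.x.round(1),toworld(x,L[i])[0].round(1),r.cost.round(2))
# ring, ramekin, tin
for nm,p in [("ram",loc((24,240,42))),("tin",loc((-24,240,36))),("ringbar",[149,0,129]),("ringmid",[131,0,111]),("pin",[110,0,72])]:
    w=toworld(x,p); print(nm,w.round(1),proj(S,w).round(1), ((proj(S,w)-[180,160])*3.3).round(), ((proj(C,w)-[170,150])*4).round())
print("ram seen",onz(S,180+122/3.3,160+215/3.3,42),onz(C,170+360/4,150+165/4,42))
E
```

```text
side [ 500.72318017 -184.61789599    1.51078124] 86.56138871480361
[[-0.1, 0.8], [-0.3, 0.5], [0.0, 0.5], [-0.1, 0.6], [0.2, -1.8], [0.4, -0.5]]
scene [ 501.50188285 -186.32307569    7.79426406] 446.57843478871087
[[-0.0, 0.5], [-0.1, 0.7], [0.0, 0.4], [0.1, 0.6], [-0.2, -1.1], [0.3, -1.2]]
both [ 500.78843114 -185.34075497    1.51084793] 86.56520997686046
[[-0.0, 1.1], [-0.2, 0.7], [0.1, 0.8], [0.0, 0.8], [0.3, -1.6], [0.5, -0.3], [0.1, 0.2], [0.0, 0.4], [0.1, 0.0], [0.2, 0.2], [-0.1, -1.4], [0.3, -1.5]]
0 [ 424.1 -106.6   61.9] [ 423.6 -107.    60. ] 0.2
1 [462.7 -82.5  61.9] [462.1 -82.4  60. ] 0.03
2 [551.5 -87.3  60.8] [551.5 -87.7  60. ] 0.17
3 [ 586.9 -116.7   61.6] [ 586.8 -116.8   60. ] 0.16
4 [ 500.  -185.4   81.1] [ 500.8 -185.3   86. ] 0.02
5 [514.4  55.3 108.2] [515.2  54.2 112. ] 0.39
ram [[416.5  39.4  42. ]] [[215.8 226.5]] [[118. 219.]] [[360. 162.]]
tin [[611.4  27.7  36. ]] [[294.5 209.6]] [[378. 164.]] [[566. 312.]]
ringbar [[509.7 -36.6 129. ]] [[263.7 214.6]] [[276. 180.]] [[369. 157.]]
ringmid [[508.6 -54.6 111. ]] [[266.2 225.9]] [[284. 218.]] [[345. 195.]]
pin [[507.4 -75.5  72. ]] [[269.1 244.1]] [[294. 278.]] [[319. 262.]]
ram seen [420.25472748  42.35828434  42.        ] [419.60036853  36.9493834   42.        ]
```

```bash
cat >> h.py <<'E'
from scipy.spatial.transform import Rotation as Ro, Slerp
ST=np.array([500.8,-185.3,1.5108])
def frame(swing=0.,tilt=45.):
    a=ST[2]+swing; u=np.array([np.cos(a),np.sin(a),0]); y=np.array([u[1],-u[0],0]); t=np.radians(tilt)
    z=u*np.sin(t)-np.array([0,0,np.cos(t)]); x=np.cross(y,z); return Ro.from_matrix(np.c_[x,y,z])
def ringp(swing=0.,depth=0.,up=0.,r=131.,z=111.):  # ring_mid, depth along 45deg entry, up vertical
    a=ST[2]+swing; u=np.array([np.cos(a),np.sin(a),0]); k=np.array([0,0,1.])
    return np.array([ST[0],ST[1],0])+u*r+k*(z+up)+depth*(u-k)/np.sqrt(2)
def q2R(q): return Ro.from_quat([q[1],q[2],q[3],q[0]])
def plan(p0,R0,wps,grip=0):
    rows=[];p=np.array(p0,float);R=R0
    for (pt,Rt,n) in wps:
        ps,Rs=p.copy(),R; w=(Rs.inv()*Rt).as_rotvec()
        for i in range(1,n+1):
            a=i/n; pd=ps+(pt-ps)*a; Rd=Rs*Ro.from_rotvec(w*a)
            d=np.round(R.inv().apply(pd-p),1); t=np.round(np.degrees((R.inv()*Rd).as_rotvec())/6,2)
            rows.append([grip,d.tolist(),t.tolist()]); p=p+R.apply(d); R=R*Ro.from_rotvec(np.radians(t*6))
    return rows,p,R
def show(rows): print("["+",".join(str(r).replace(" ","") for r in rows)+"]")
E
python3 - <<'E'
from h import *
s,d=pickle.load(open("cap0.pkl","rb"))
R0=q2R(s["ee_rot"])
rows,p,R=plan([157.567,500.803,231.294],R0,[(np.array([495,-140,270]),frame(0,0),20)])
show(rows);print(p)
print(frame(0,45).as_matrix().round(2),ringp(0,-120))
E
```

```text
[[0,[-25.7,-25.5,-1.9],[-0.0,0.0,0.63]],[0,[-27.3,-23.8,-1.9],[-0.0,0.0,0.64]],[0,[-28.9,-21.8,-1.9],[-0.0,0.0,0.63]],[0,[-30.2,-19.9,-1.9],[-0.0,0.0,0.63]],[0,[-31.5,-17.9,-2.0],[-0.0,0.0,0.64]],[0,[-32.7,-15.7,-1.9],[-0.0,0.0,0.63]],[0,[-33.5,-13.6,-1.9],[-0.0,0.0,0.63]],[0,[-34.4,-11.3,-1.9],[-0.0,0.0,0.63]],[0,[-35.1,-9.0,-1.9],[-0.0,0.0,0.64]],[0,[-35.6,-6.6,-1.9],[-0.0,0.0,0.63]],[0,[-36.0,-4.3,-1.9],[-0.01,0.01,0.63]],[0,[-36.1,-1.9,-2.0],[0.0,-0.0,0.64]],[0,[-36.2,0.5,-1.9],[0.0,-0.0,0.63]],[0,[-36.1,2.9,-2.0],[0.0,-0.0,0.63]],[0,[-35.9,5.3,-1.9],[0.0,-0.0,0.64]],[0,[-35.3,7.7,-2.0],[-0.0,-0.0,0.63]],[0,[-34.9,10.0,-1.9],[-0.0,-0.0,0.63]],[0,[-34.0,12.2,-2.0],[-0.0,-0.0,0.64]],[0,[-33.2,14.6,-1.9],[-0.0,-0.0,0.63]],[0,[-32.1,16.6,-2.0],[-0.0,-0.0,0.63]]]
[ 494.97792973 -139.95955824  270.0244825 ]
[[ 0.04  1.    0.04]
 [ 0.71 -0.06  0.71]
 [ 0.71 -0.   -0.71]] [ 503.56700097 -139.2358436   195.85281374]
```

Emit:
carry_out(plan=[[0,[-26,-25,-2],[0,0,0.63]],[0,[-27,-24,-2],[0,0,0.63]],[0,[-29,-22,-2],[0,0,0.63]],[0,[-30,-20,-2],[0,0,0.63]],[0,[-31,-18,-2],[0,0,0.63]],[0,[-33,-16,-2],[0,0,0.63]],[0,[-33,-14,-2],[0,0,0.63]],[0,[-34,-11,-2],[0,0,0.63]],[0,[-35,-9,-2],[0,0,0.63]],[0,[-36,-7,-2],[0,0,0.63]],[0,[-36,-4,-2],[0,0,0.63]],[0,[-36,-2,-2],[0,0,0.63]],[0,[-36,0,-2],[0,0,0.63]],[0,[-36,3,-2],[0,0,0.63]],[0,[-36,5,-2],[0,0,0.63]],[0,[-35,8,-2],[0,0,0.63]],[0,[-35,10,-2],[0,0,0.63]],[0,[-34,12,-2],[0,0,0.63]],[0,[-33,14,-2],[0,0,0.63]],[0,[-32,17,-2],[0,0,0.63]]])

```text
time_s: 1.82
eef_pos: [495.1, -140.2, 271.1]
ee_rot: [-0.0, 0.727, 0.687, -0.0]
force: [0.3, 1.6, 0.3]
grip_width: -0.0
```

```bash
python3 - <<'E'
from h import *
from rig import ctrl
s=ctrl.sense(); print(s["joints"],s["eef_pos"])
rows,p,R=plan(s["eef_pos"],q2R(s["ee_rot"]),[(ringp(0,-110),frame(0,45),9)])
show(rows);print(p)
E
```

```text
[-5.03972233e-01  2.63512789e-01  1.45893280e+00  1.82233455e-05
  1.41959214e+00 -4.46881214e-01] [ 495.09862605 -140.21511325  271.14740893]
[[0,[0.9,0.9,9.2],[-0.0,0.83,0.0]],[0,[0.2,1.0,9.2],[-0.0,0.84,0.01]],[0,[-0.7,0.9,9.1],[-0.0,0.83,-0.0]],[0,[-1.4,1.0,9.1],[-0.01,0.83,0.0]],[0,[-2.3,0.9,8.9],[0.0,0.84,0.0]],[0,[-3.0,0.9,8.7],[0.0,0.83,0.01]],[0,[-3.7,1.0,8.4],[-0.0,0.83,-0.0]],[0,[-4.5,0.9,8.1],[-0.0,0.83,0.0]],[0,[-5.2,0.9,7.6],[-0.0,0.84,0.0]]]
[ 503.97156456 -132.21902919  188.75620289]
```

Emit:
carry_out(plan=[[0,[1,1,9],[0,0.83,0]],[0,[0,1,9],[0,0.84,0]],[0,[-1,1,9],[0,0.83,0]],[0,[-1,1,9],[0,0.83,0]],[0,[-2,1,9],[0,0.84,0]],[0,[-3,1,9],[0,0.83,0]],[0,[-4,1,8],[0,0.83,0]],[0,[-5,1,8],[0,0.83,0]],[0,[-5,1,8],[0,0.84,0]],[0,[0,0,0],[0,0,0]]])

```text
time_s: 2.65
eef_pos: [503.2, -131.2, 185.8]
ee_rot: [-0.267, 0.671, 0.633, 0.279]
force: [-0.4, -0.3, -0.0]
grip_width: 0.001
```

```bash
python3 - <<'E'
from h import *
from rig import ctrl
import cv2
s=ctrl.sense(); print(s["joints"],s["eef_pos"],s["force"],s["grip_width"])
R=q2R(s["ee_rot"]); print(R.as_matrix().round(3), (frame(0,45).inv()*R).as_rotvec())
d={}
for n in ["wrist","side"]:
    c=ctrl.capture(n); d[n]=c
    cv2.imwrite(f"pics/{n}1.png",c["color"])
cv2.imwrite("pics/side1.png",cv2.resize(d["side"]["color"][100:340,160:460],None,fx=2.5,fy=2.5,interpolation=cv2.INTER_CUBIC))
pickle.dump((s,d),open("cap1.pkl","wb"))
# project ring mid/bar in wrist
w=d["wrist"];T=np.eye(4);T[:3,:3]=R.as_matrix();T[:3,3]=s["eef_pos"];w["cam_to_world"]=T@w["tool_from_camera"]
for n,P in [("mid",ringp()),("bar",ringp(r=149,z=129)),("tip",s["eef_pos"]),("low",ringp(r=113,z=93)),("funnel",ringp(r=240,z=112)),("hole24",ringp(swing=.419,r=110,z=60)),("hole-24",ringp(swing=-.419,r=110,z=60))]: print(n,proj(w,P))
E
```

```text
[-0.76454817  0.55791344  1.4644053   0.57212697  1.68429663 -0.80936922] [ 503.17364048 -131.17280223  185.83687685] [-0.36322374 -0.34879329 -0.03187666] 0.0014102077237187617
[[ 0.043  0.998  0.036]
 [ 0.701 -0.056  0.711]
 [ 0.712 -0.006 -0.702]] [0.00693337 0.00687551 0.00100069]
mid [[282.02619259 209.38612431]]
bar [[282.06229618 178.57944253]]
tip [[280.11049026 279.5407096 ]]
low [[281.99225085 238.34813173]]
funnel [[282.17076956 107.37832008]]
hole24 [[232.79491701 264.52356758]]
hole-24 [[331.24041407 264.76037238]]
```

View pics/wrist1.png

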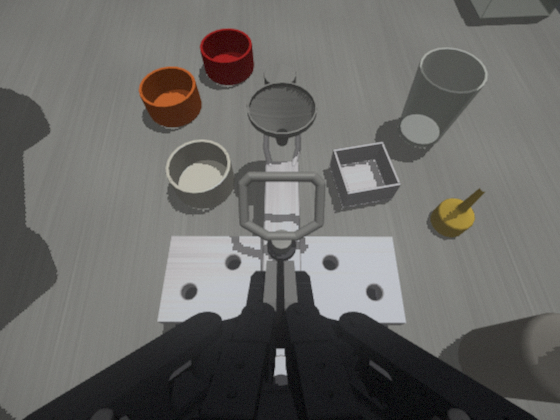

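View pics/side1.png

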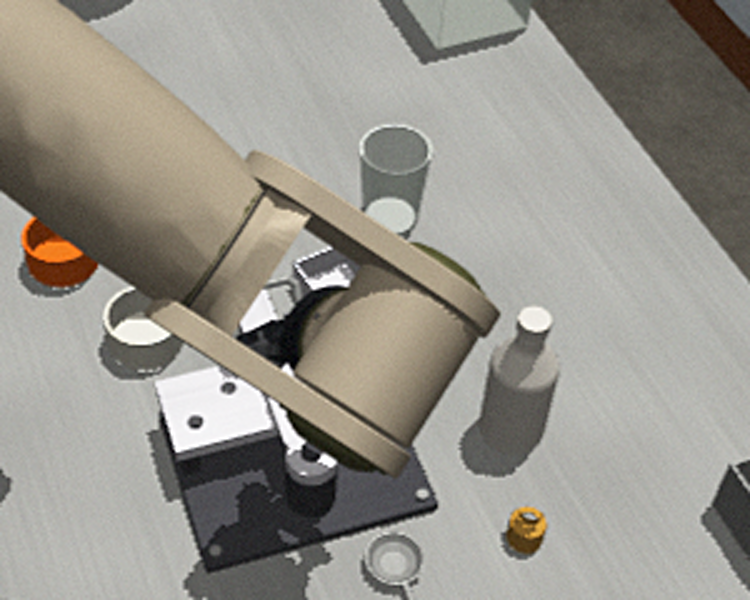

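The wrist view shows the ring opening between columns 246 and 318 and rows 181 to 230, with its top bar at (282,177). That agrees with my prediction to within 3 px. The +24° hole on the ramekin side is at (233,262). Now I'll insert the fingers.

```bash
python3 - <<'E'
from h import *
from rig import ctrl
s=ctrl.sense()
rows,p,R=plan(s["eef_pos"],q2R(s["ee_rot"]),[(ringp(0,18,2),frame(0,45),10)])
show(rows);print(p)
E
```

```text
[[0,[0.1,0.1,12.6],[-0.0,0.0,0.0]],[0,[0.0,0.0,12.5],[-0.01,0.0,0.01]],[0,[0.1,0.1,12.6],[-0.0,0.0,0.0]],[0,[0.1,0.0,12.6],[-0.01,0.01,0.0]],[0,[0.0,0.1,12.5],[-0.0,-0.0,0.01]],[0,[0.1,0.0,12.6],[-0.01,-0.0,0.0]],[0,[0.0,0.0,12.5],[-0.0,0.0,0.0]],[0,[0.1,0.1,12.6],[-0.01,0.0,0.01]],[0,[0.0,-0.0,12.6],[-0.0,0.0,0.0]],[0,[0.1,-0.0,12.5],[-0.01,0.0,0.0]]]
[509.43272652 -41.85204757 100.28906318]
```

Emit:
carry_out(plan=[[0,[0,0,14],[0,0,0]],[0,[0,0,14],[0,0,0]],[0,[0,0,14],[0,0,0]],[0,[0,0,14],[0,0,0]],[0,[0,0,14],[0,0,0]],[0,[0,0,14],[0,0,0]],[0,[0,0,12],[0,0,0]],[0,[1,0,10],[0,0,0]],[0,[0,0,10],[0,0,0]],[0,[0,0,10],[0,0,0]],[0,[0,0,0],[0,0,0]]])

```text
time_s: 3.67
eef_pos: [508.5, -39.5, 99.8]
ee_rot: [-0.264, 0.67, 0.636, 0.277]
force: [0.2, -0.0, -0.0]
grip_width: -0.001
```

```bash
python3 - <<'E'
from h import *
from rig import ctrl
import cv2
s=ctrl.sense(); print(s["joints"],s["eef_pos"],s["force"],ringp(0,18,2))
c=ctrl.capture("wrist")
cv2.imwrite("pics/wrist2.png",cv2.resize(c["color"][120:360,130:430],None,fx=2.5,fy=2.5,interpolation=cv2.INTER_CUBIC))
E
```

```text
[-0.62969005  0.60620025  1.64997901  0.64200601  1.42266569 -0.85419806] [508.51702304 -39.54722931  99.78653856] [ 0.20812825 -0.00499498 -0.01633135] [509.41797506 -41.83067894 100.27207794]
```

View pics/wrist2.png

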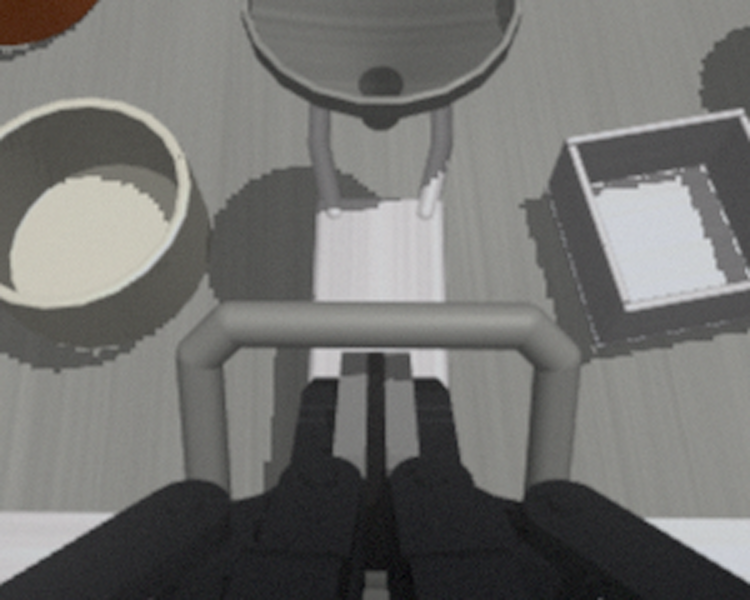

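The fingers are inside the ring, centred, with the tips at (375,355) under the bar. No force is showing. Now I'll lift straight up.

Emit:
carry_out(plan=[[0,[2,0,-2],[0,0,0]],[0,[2,0,-2],[0,0,0]],[0,[2,0,-2],[0,0,0]],[0,[2,0,-2],[0,0,0]],[0,[2,0,-2],[0,0,0]],[0,[1,0,-1],[0,0,0]],[0,[1,0,-1],[0,0,0]],[0,[1,0,-1],[0,0,0]],[0,[1,0,-1],[0,0,0]],[0,[0,0,0],[0,0,0]]])

```text
time_s: 4.55
eef_pos: [509.0, -41.2, 120.5]
ee_rot: [-0.263, 0.671, 0.636, 0.278]
force: [-0.8, -3.1, -6.3]
grip_width: 0.0
```

Emit:
carry_out(plan=[[0,[2,0,-2],[0,0,0]],[0,[2,0,-2],[0,0,0]],[0,[2,0,-2],[0,0,0]],[0,[2,0,-2],[0,0,0]],[0,[1,0,-1],[0,0,0]],[0,[0,0,0],[0,0,0]]])

```text
time_s: 5.05
eef_pos: [509.0, -41.2, 133.5]
ee_rot: [-0.263, 0.671, 0.636, 0.278]
force: [-1.1, -5.1, -7.6]
grip_width: 0.001
```

```bash
python3 - <<'E'
from h import *
from rig import ctrl
import cv2
s=ctrl.sense(); print(s["joints"],s["eef_pos"],s["force"],ringp(0,18,35))
R=q2R(s["ee_rot"])
c=ctrl.capture("wrist");b=ctrl.capture("scene")
cv2.imwrite("pics/wrist3.png",cv2.resize(c["color"][120:360,130:430],None,fx=2.5,fy=2.5,interpolation=cv2.INTER_CUBIC))
cv2.imwrite("pics/scene3.png",cv2.resize(b["color"][130:310,150:370],None,fx=3.3,fy=3.3,interpolation=cv2.INTER_CUBIC))
T=np.eye(4);T[:3,:3]=R.as_matrix();T[:3,3]=s["eef_pos"];c["cam_to_world"]=T@c["tool_from_camera"]
for u in (0,10,14,18,22,26,30): print(u,((proj(c,ringp(0,0,u,r=149,z=129))-[130,120])*2.5).round())
E
```

```text
[-0.63178031  0.55369755  1.62957013  0.63637406  1.4794882  -0.8122704 ] [509.04162281 -41.19388246 133.5048617 ] [-1.07304762 -5.14645767 -7.60734244] [509.41797506 -41.83067894 133.27207794]
0 [[377. 382.]]
10 [[378. 368.]]
14 [[378. 362.]]
18 [[378. 356.]]
22 [[378. 350.]]
26 [[378. 343.]]
30 [[378. 335.]]
```

View pics/wrist3.png

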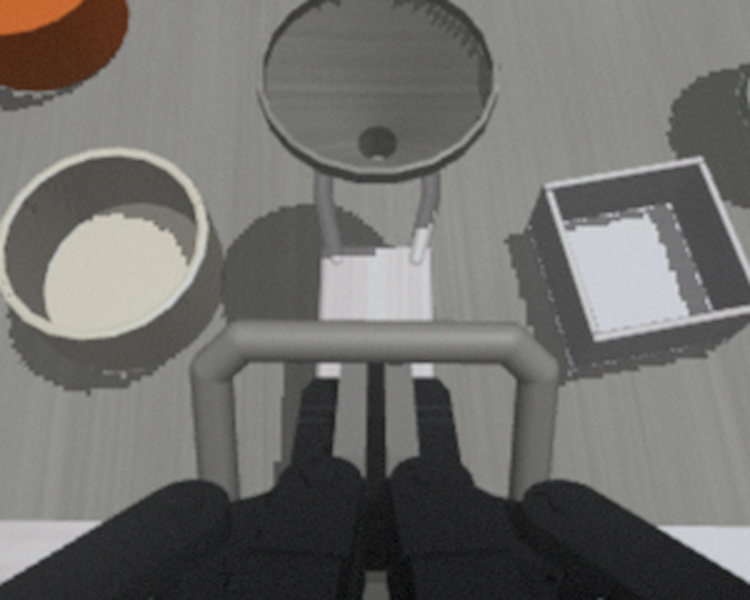

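View pics/scene3.png

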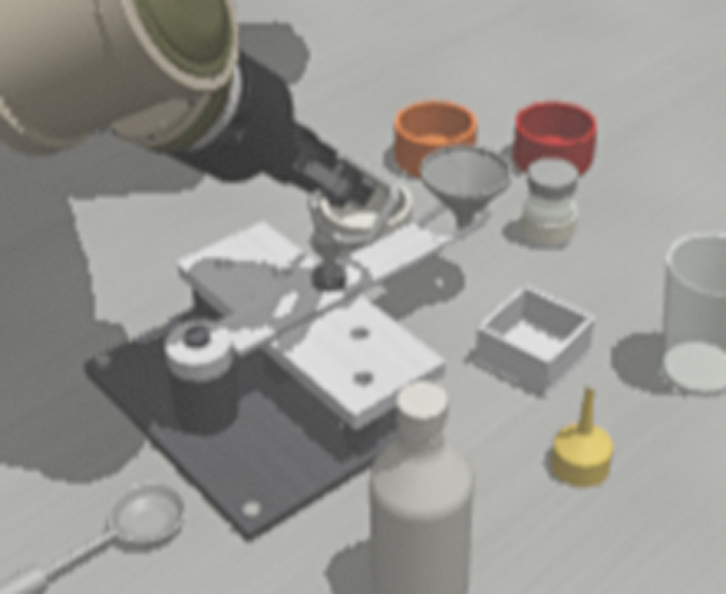

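The ring is up: the bar is at row 342, which puts the pin at about 22–26 mm. The arm still points at 0. Now I'll swing it about the pivot by +0.419 rad, towards the ramekin at left.

```bash
cat >> h.py <<'E'
def swingrow(s,dang,dz=0):
    R=q2R(s["ee_rot"]); p=s["eef_pos"]-np.array([ST[0],ST[1],0]); Q=Ro.from_rotvec([0,0,dang])
    return R.inv().apply(Q.apply(p)-p+np.array([0,0,dz])), np.degrees(R.inv().apply([0,0,dang]))/6
E
python3 - <<'E'
from h import *
from rig import ctrl
s=ctrl.sense(); print([x.round(3) for x in swingrow(s,0.419/16)])
E
```

```text
[array([-0.026, -3.78 , -0.027]), array([ 0.177,  0.   , -0.177])]
```

Emit:
carry_out(plan=[[0,[0,-2,0],[0.09,0,-0.09]],[0,[0,-4,0],[0.18,0,-0.18]],[0,[0,-4,0],[0.18,0,-0.18]],[0,[0,-4,0],[0.18,0,-0.18]],[0,[0,-4,0],[0.18,0,-0.18]],[0,[0,-4,0],[0.18,0,-0.18]],[0,[0,-4,0],[0.18,0,-0.18]],[0,[0,-4,0],[0.18,0,-0.18]],[0,[0,-4,0],[0.18,0,-0.18]],[0,[0,-4,0],[0.18,0,-0.18]],[0,[0,-4,0],[0.18,0,-0.18]],[0,[0,-4,0],[0.18,0,-0.18]],[0,[0,-4,0],[0.18,0,-0.18]],[0,[0,-3,0],[0.18,0,-0.18]],[0,[0,-3,0],[0.18,0,-0.18]],[0,[0,-2,0],[0.18,0,-0.18]],[0,[0,0,0],[0,0,0]]])

```text
time_s: 6.57
eef_pos: [452.5, -48.9, 133.3]
ee_rot: [-0.313, 0.526, 0.76, 0.217]
force: [2.1, -7.6, -7.3]
grip_width: -0.002
```

```bash
cat > look.py <<'E'
from h import *
from rig import ctrl
import cv2,sys
k=sys.argv[1]
s=ctrl.sense(); print(s["joints"],s["eef_pos"],s["force"],s["wrist_torque"])
p=s["eef_pos"]-[ST[0],ST[1],0]; print("r",np.hypot(p[0],p[1]),"swing",np.arctan2(p[1],p[0])-ST[2])
R=q2R(s["ee_rot"]); y=R.apply([0,1,0]); print("tool yaw swing",np.arctan2(y[1],y[0])+np.pi/2-ST[2], "ytilt",y[2])
c=ctrl.capture("wrist");b=ctrl.capture("scene")
cv2.imwrite(f"pics/wrist{k}.png",c["color"])
cv2.imwrite(f"pics/scene{k}.png",cv2.resize(b["color"][130:310,150:370],None,fx=3.3,fy=3.3,interpolation=cv2.INTER_CUBIC))
T=np.eye(4);T[:3,:3]=R.as_matrix();T[:3,3]=s["eef_pos"];c["cam_to_world"]=T@c["tool_from_camera"]
pickle.dump((s,c,b),open(f"cap{k}.pkl","wb"))
for a in (.36,.39,.419,.45): print(a,"spoutw",proj(c,ringp(a,r=240,z=112)).round(1),"scene",((proj(b,ringp(a,r=240,z=112))-[150,130])*3.3).round(), "bar22",proj(c,ringp(a,r=149,z=151)).round(1),"bar0",proj(c,ringp(a,r=149,z=129)).round(1))
E
python3 look.py 4
```

```text
[-0.608378    0.57804937  1.5862509   0.41318822  1.65585551 -1.08102279] [452.46052008 -48.93843892 133.25333213] [ 2.08987552 -7.62156533 -7.27668065] [-2.11466315 -0.69316885  0.07708566]
r 144.6761233237676 swing 0.4006698985042354
tool yaw swing 0.4204525946009219 ytilt 0.0012455943404647285
0.36 spoutw [[295.9 149.5]] scene [[377. 130.]] bar22 [[292.1 260.7]] bar0 [[290.6 273.5]]
0.39 spoutw [[285.4 149.1]] scene [[369. 128.]] bar22 [[282.2 260.2]] bar0 [[281.9 273.1]]
0.419 spoutw [[275.2 149. ]] scene [[361. 126.]] bar22 [[272.7 260.1]] bar0 [[273.5 273. ]]
0.45 spoutw [[264.4 149.1]] scene [[352. 124.]] bar22 [[262.5 260.2]] bar0 [[264.5 273.1]]
```

View pics/wrist4.png

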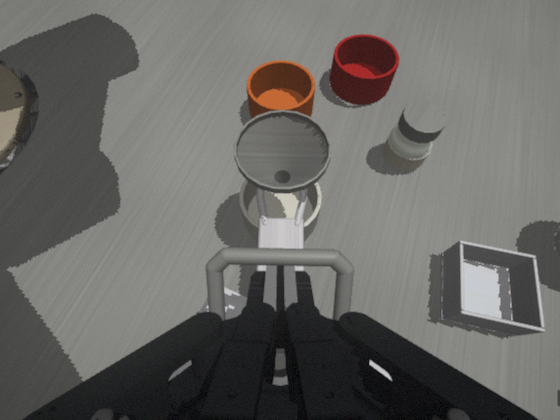

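View pics/scene4.png

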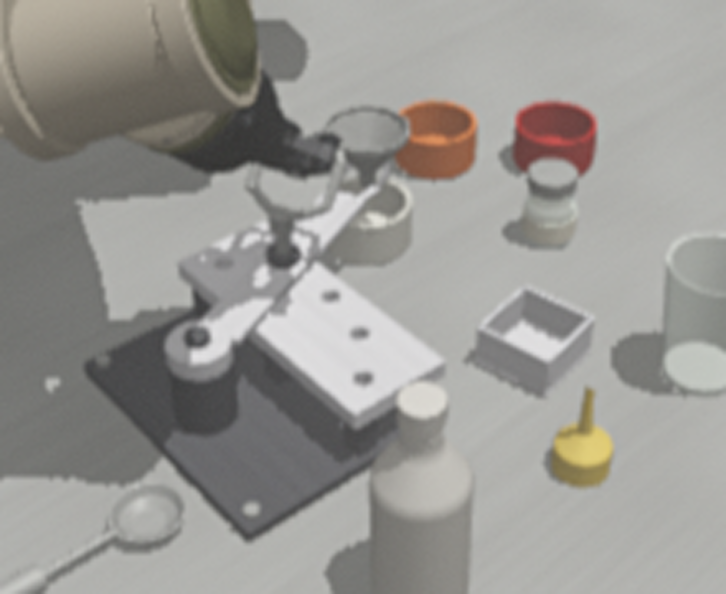

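The funnel rim centre is at (282,150) in the wrist view, which puts the swing at about 0.40. I need 3 mm more, then I lower.

Emit:
carry_out(plan=[[0,[0,-1.5,0],[0,0,0]],[0,[0,-1.5,0],[0,0,0]],[0,[0,0,0],[0,0,0]],[0,[-1,0,1],[0,0,0]],[0,[-1,0,1],[0,0,0]],[0,[-1,0,1],[0,0,0]],[0,[-1,0,1],[0,0,0]],[0,[-1,0,1],[0,0,0]],[0,[-1,0,1],[0,0,0]],[0,[-1,0,1],[0,0,0]],[0,[-1,0,1],[0,0,0]],[0,[-1,0,1],[0,0,0]],[0,[0,0,0],[0,0,0]]])

```text
time_s: 7.75
eef_pos: [449.8, -49.9, 120.5]
ee_rot: [-0.313, 0.526, 0.76, 0.218]
force: [3.5, -6.8, -6.8]
grip_width: -0.002
```

```bash
python3 look.py 5
```

```text
[-0.61330154  0.59301792  1.60144665  0.41062715  1.62959103 -1.09565335] [449.75885924 -49.93225542 120.53611446] [ 3.48213885 -6.75621853 -6.83974321] [-1.80920498 -0.66181165  0.01815879]
r 144.6707445294346 swing 0.4205677836493189
tool yaw swing 0.41873580728698134 ytilt 0.001427940711040132
0.36 spoutw [[301.  137.6]] scene [[377. 130.]] bar22 [[300.1 251.5]] bar0 [[297.4 266.5]]
0.39 spoutw [[289.9 137.2]] scene [[369. 128.]] bar22 [[289.3 251.1]] bar0 [[288.1 266.1]]
0.419 spoutw [[279.2 137.1]] scene [[361. 126.]] bar22 [[279.  250.9]] bar0 [[279. 266.]]
0.45 spoutw [[267.7 137.2]] scene [[352. 124.]] bar22 [[267.9 251.1]] bar0 [[269.4 266.1]]
```

View pics/wrist5.png

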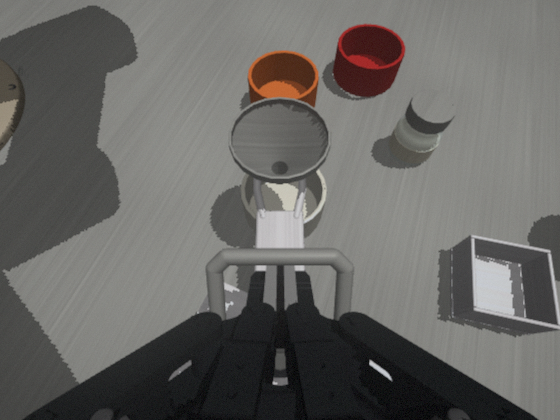

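The funnel rim is now centred at (279.5,139), so the swing is about 0.418, right over the hole. I'll keep lowering.

Emit:
carry_out(plan=[[0,[-1,0,1],[0,0,0]],[0,[-1,0,1],[0,0,0]],[0,[-1,0,1],[0,0,0]],[0,[-1,0,1],[0,0,0]],[0,[-1,0,1],[0,0,0]],[0,[-1,0,1],[0,0,0]],[0,[-1,0,1],[0,0,0]],[0,[-1,0,1],[0,0,0]],[0,[-1,0,1],[0,0,0]],[0,[-1,0,1],[0,0,0]],[0,[-1,0,1],[0,0,0]],[0,[-1,0,1],[0,0,0]],[0,[0,0,0],[0,0,0]]])

```text
time_s: 8.93
eef_pos: [448.9, -49.2, 103.3]
ee_rot: [-0.315, 0.526, 0.76, 0.218]
force: [-0.2, 0.2, 0.0]
grip_width: 0.001
```

```bash
python3 look.py 6
```

```text
[-0.61292769  0.61982423  1.61193089  0.4097738   1.59853855 -1.10981579] [448.91320835 -49.23307986 103.32281748] [-0.15303296  0.20329178  0.03261188] [-0.29179381 -0.14987915  0.00517275]
r 145.62433142351517 swing 0.42430752580602515
tool yaw swing 0.4197266489396594 ytilt -0.00022482564820430762
0.36 spoutw [[303.8 120.7]] scene [[377. 130.]] bar22 [[304.1 238.5]] bar0 [[300.6 257.1]]
0.39 spoutw [[291.8 120.3]] scene [[369. 128.]] bar22 [[292. 238.]] bar0 [[290.2 256.7]]
0.419 spoutw [[280.2 120.1]] scene [[361. 126.]] bar22 [[280.2 237.8]] bar0 [[280.2 256.5]]
0.45 spoutw [[267.8 120.3]] scene [[352. 124.]] bar22 [[267.7 238. ]] bar0 [[269.4 256.7]]
```

View pics/wrist6.png

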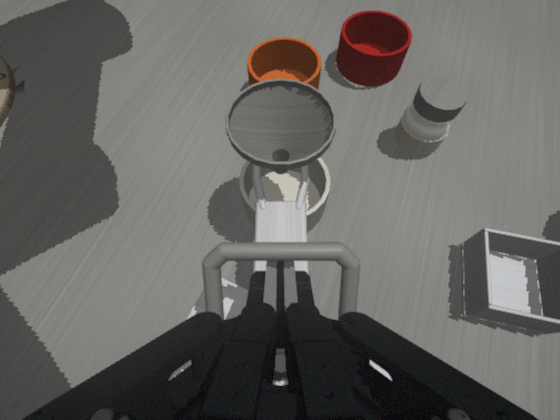

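View pics/scene6.png

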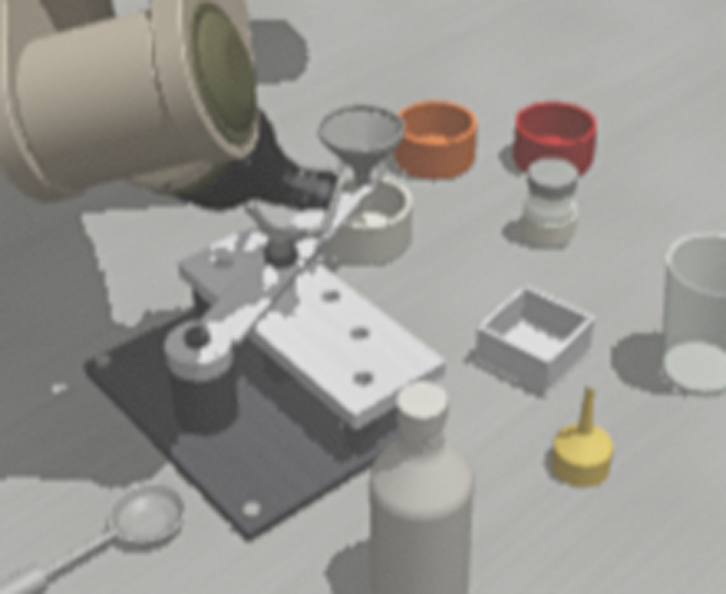

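```bash
python3 - <<'E'
from h import *
import cv2
s,c,b=pickle.load(open("cap6.pkl","rb"))
T=np.eye(4)
# wrist2 pose
R=q2R(np.array([-0.264,.67,.636,.277])/np.linalg.norm([-0.264,.67,.636,.277]))
T[:3,:3]=R.as_matrix();T[:3,3]=[508.51702304,-39.54722931,99.78653856]
c2=dict(c);c2["cam_to_world"]=T@c["tool_from_camera"]
print("w2 bar0",proj(c2,ringp(0,r=149,z=129)),"seen 280.8,250", "funnel",proj(c2,ringp(0,r=240,z=112)))
for u in (0,6,12): print(u,proj(c,ringp(.419,r=149,z=129+u)))
cv2.imwrite("pics/wrist6c.png",cv2.resize(c["color"][180:330,180:380],None,fx=4,fy=4,interpolation=cv2.INTER_CUBIC))
E
```

```text
w2 bar0 [[280.78331564 254.70320787]] seen 280.8,250 funnel [[281.87151544 116.38720401]]
0 [[280.17480299 256.54428812]]
6 [[280.18694305 251.979693  ]]
12 [[280.20010594 247.03051919]]
```

View pics/wrist6c.png

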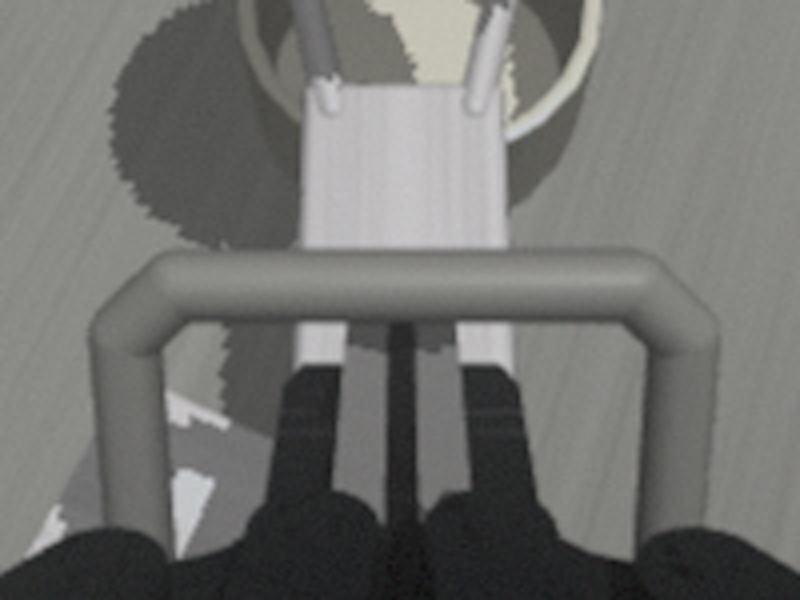

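The bar centre is at (281,251.3). It has the same 4.7 px offset from prediction that I saw with the pin home at the start, so the pin is home to about 1 mm. Force is zero. Now I'll withdraw along the tool axis.

Emit:
carry_out(plan=[[0,[-1,0,-4],[0,0,0]],[0,[-1,0,-8],[0,0,0]],[0,[0,0,-10],[0,0,0]],[0,[0,0,-12],[0,0,0]],[0,[0,0,-15],[0,0,0]],[0,[0,0,-15],[0,0,0]],[0,[0,0,-15],[0,0,0]],[0,[0,0,-15],[0,0,0]],[0,[0,0,-15],[0,0,0]],[0,[0,0,0],[0,0,0]]])

```text
time_s: 9.87
eef_pos: [477.7, -125.1, 181.2]
ee_rot: [-0.312, 0.527, 0.76, 0.218]
force: [-1.0, -0.1, 0.3]
grip_width: 0.001
```

```bash
python3 look.py 7; python3 - <<'E'
from h import *
s,c,b=pickle.load(open("cap7.pkl","rb"))
for u in (0,6,12): print(u,proj(c,ringp(.419,r=149,z=129+u)))
E
```

```text
[-0.68801061  0.62176003  1.36307685  0.37673463  1.84585317 -1.07532335] [ 477.6960424  -125.10759421  181.16761871] [-0.95431718 -0.11429893  0.31153843] [-0.35602127 -0.10884224  0.03337465]
r 64.47416979903716 swing 0.4264902433117015
tool yaw swing 0.4182462661768014 ytilt 0.0022800061884436507
0.36 spoutw [[294.7 110.2]] scene [[377. 130.]] bar22 [[292.1 169.7]] bar0 [[291.  185.7]]
0.39 spoutw [[286.9 109.9]] scene [[369. 128.]] bar22 [[285.7 169.4]] bar0 [[285.1 185.5]]
0.419 spoutw [[279.4 109.8]] scene [[361. 126.]] bar22 [[279.4 169.3]] bar0 [[279.4 185.4]]
0.45 spoutw [[271.4 109.9]] scene [[352. 124.]] bar22 [[272.8 169.4]] bar0 [[273.3 185.5]]
0 [[279.41137221 185.42028791]]
6 [[279.42120914 181.29908867]]
12 [[279.43150141 176.98712002]]
```

View pics/wrist7.png

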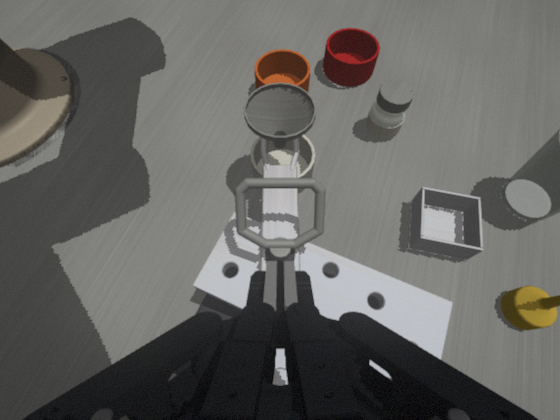

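Emit:
carry_out(plan=[[0,[4,0,-8],[0,0,0]],[0,[8,0,-12],[0,0,0]],[0,[10,0,-15],[0,0,0]],[0,[10,12,-15],[0,0,0]],[0,[10,15,-15],[0,0,0]],[0,[10,18,-15],[0,0,0]],[0,[10,18,-15],[0,0,0]],[0,[10,18,-15],[0,0,0]],[0,[10,18,-10],[0,0,0]],[0,[6,10,-6],[0,0,0]],[0,[0,0,0],[0,0,0]],[0,[0,0,0],[0,0,0]]])

```text
time_s: 10.97
eef_pos: [587.9, -109.3, 330.0]
ee_rot: [-0.315, 0.526, 0.76, 0.218]
force: [0.6, 0.1, -0.0]
grip_width: -0.001
```

```bash
python3 look.py 8 | head -3; python3 - <<'E'
from h import *
from rig import ctrl
import cv2
b=ctrl.capture("side"); pickle.dump(b,open("side8.pkl","wb"))
cv2.imwrite("pics/side8.png",cv2.resize(b["color"][100:340,160:460],None,fx=2.5,fy=2.5,interpolation=cv2.INTER_CUBIC))
for u in (0,12): print(u,((proj(b,ringp(.419,r=149,z=129+u))-[160,100])*2.5))
E
```

```text
[-0.56838032  0.75201115  0.74936759  0.56606682  2.23258853 -0.71221317] [ 587.9279982  -109.33690492  330.03988866] [ 0.59929457  0.11971295 -0.03298637] [-0.34143705 -0.13923877 -0.03842536]
r 115.59273283754449 swing -0.7937532732848617
tool yaw swing 0.4206492407580009 ytilt -0.0005865429936366406
0 [[195.71244319 313.23074799]]
12 [[194.99921318 304.22743477]]
```

View pics/side8.png

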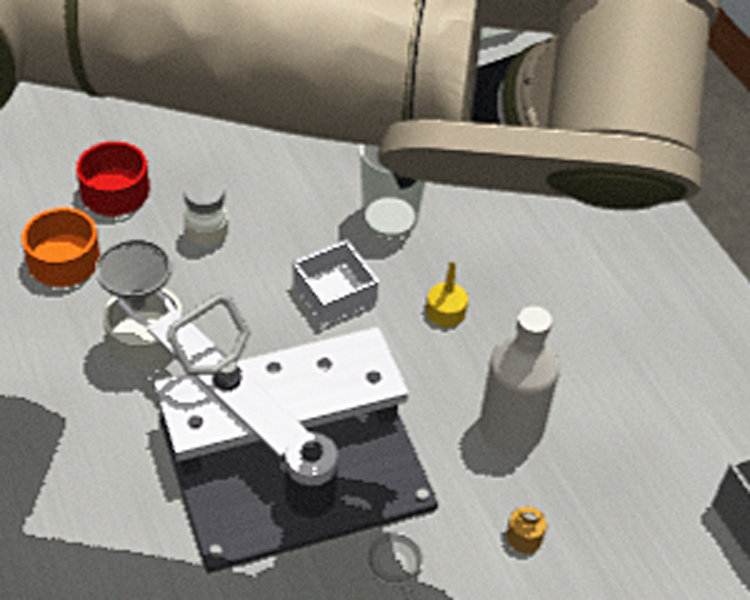

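View pics/scene8.png

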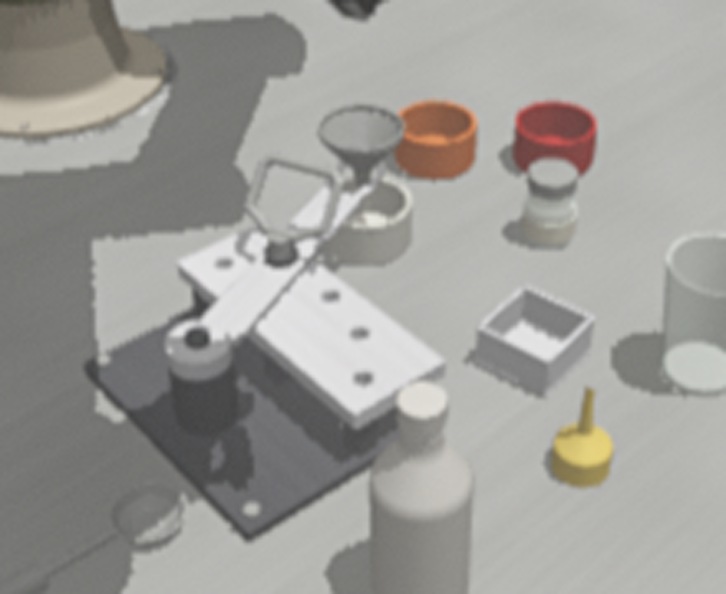

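Both cameras agree. In the side view the ring bar is at about (200,315), against (196,313) predicted for a pin fully home and (195,304) for one riding on the plate. The funnel at (134,270) stands over the ramekin, and nothing else has moved. I'm handing it in.

```bash
python3 - <<'E'
from rig import ctrl
print(ctrl.finish_job())
E
```

```text
the job is handed in; nothing more can be done
None
```

The funnel is locked over the ramekin, with the pin home in the +0.419 hole (one hole counter-clockwise from the middle). I handed the job in at about 11 s.

I hooked the shut fingers under the ring's top bar and lifted the pin about 22 mm with roughly 8 N vertical. I then swung the arm one hole to the ramekin side, lowered until the pin dropped, and backed out along the finger axis before moving up clear.

- **Swing:** the last estimate was about 0.418 rad, from the wrist camera as I began lowering.
- **Pin home:** the ring bar sits within 1–2 mm of its fully-home height in the wrist view. The side view agrees and rules out the pin riding on the plate.
- **Clear of everything:** after lowering, the fingers showed a clear gap under the bar. The force was near zero then and again once retracted.
- **Other objects:** the ramekin, tin and everything else visible stood where they were in the scene and side views.

No check failed. There were small disagreements: image positions differed from my fitted stand model by 1–5 pixels, and the first swing stopped about 0.02 rad short, so I corrected it before lowering. I did not push on the arm to test the lock.

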